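# Open the scrap bin by its lever and let the lid down softly

## Robot

A 6-joint arm with a two-finger parallel gripper is mounted at the origin on the work surface. World frame = base frame: x ahead of the robot, y to its left, z up, the work surface at z = 0. Lengths are in m, angles in rad, forces in N, time in s.
With the tool pointing down it reaches from about 0.425 to 0.95 m from the base axis. Payload 3.5 kg.
Tool frame: the origin (TCP) lies at the very end of the fingers, on their centre line; the grasp point (between the pads) lies 19 mm behind it; z points along the fingers, y is the direction in which the jaws open and shut (so a half turn about z gives the same grasp; the last joint's range is limited). The gripper opens to 85 mm and grips with 20 to 120 N. Pads are 22 mm wide; open, the fingers measure 114 mm over their backs; the gripper's body (76 mm by 85 mm) begins 54 mm behind the grasp point. The pads swing forward as they close: fully open they stand 13 mm farther back than shut.
Start: joints at [-0.15, 0.286, 1.577, -0, 1.279, -0.15], TCP at [0.675, 0, 0.196] pointing down, gripper open.
Joint ranges: [-2.77, 2.77], [-0.9, 2.22], [0.21, 2.48], [-1.53, 4.67], [0.24, 2.81], [-2.84, 2.84]. Speed limits (rad/s): [2.79, 2.79, 3.14, 3.14, 3.14, 3.14].

## Interface

Orientations are given as a unit quaternion [x, y, z, w].
In Python, from plant import ctrl, eyes, ticket gives the robot as it stands.
- The arm moves only by the tool send_rows, never from a script. Its arguments are lists of equal length, an entry for each row: "translation": the shift along the tool's x, y, z in units of 30 mm (1.0 is 30 mm), a list of three; "rotation": the turn, a rotation vector about the tool's x, y, z in units of 5 degrees (1.0 is 5 degrees), a list of three; "grip": the finger opening in mm, from 0 to 85.4. A call has 1 to 5 rows; each row shifts and turns the commanded pose from where the row before left it, along the tool's axes as they then stand; what a row does not reach is not made up. A row lasts 1/8 s, in which the tool goes at most 62.5 mm and 10.7 degrees, less where a joint would pass 70% of its speed; a pose out of reach is approached as far as the arm can. A call is refused whole if a number of a shift passes 1 or a number of a turn 1, either way. A call with a gripper value outside its range is refused whole. The fingers move at their own pace and stop on an object; "squeeze" is the grip in N (left out, the last holds). Time passes only in rows, so rows that do not move let the fingers close. It gives the time, the measured TCP pose, the force and the opening at its end, in the units of the state.
- ctrl.get_state(): the state, without advancing time (a new reading comes with each control period).
- eyes.read_camera(name): name is "scene" or "side" or "wrist"; returns a dict with "image" (400x640x3 uint8, blue, green, red), "mtx" (3x3 intrinsics, pixels), "dist_coeffs" ([k1, k2, p1, p2, k3] as OpenCV has them; the pictures are not rectified), "xyz" and "orientation" of the camera in the world; the wrist camera has in their place "hand_eye" (4x4, takes a point from camera to tool coordinates, whose origin is the TCP and whose axes are the flange's). Camera axes: x right, y down, z forward; pixel columns grow to the right and rows downward; lengths in m; the calibration is good to about 2 mm. A picture is of the moment at which its call begins: read the wrist's pose just before it. There is no depth.
- ticket.sign_off(): hands the job in, once; it reports no verdict.
The state is a dict: "time": time; "qpos": joint angles; "dq": joint speeds; "joint_efforts": joint torques, N m; "eef_pos": TCP position; "tcp_rot": TCP orientation; "contact_force": force on the tool from outside, world axes, zero at the start; "wrist_torque": the same for the moment, N m; "opening": opening from 0.0 (shut) to 1.0 (fully open).
Only numpy, scipy, OpenCV 4.12 (cv2) and the standard library are available. Lean on these libraries where they do the work, as an engineer would, in place of code of your own. Each camera call takes 0.05 s, during which the arm holds its last target. There are 200 camera calls.

## Task

Open the wider of the two countertop scrap bins for me: press its front lever all the way down with closed fingertips and keep the lid wide open for two seconds while I drop my peelings in. Then ease the lever back up slowly, keeping your fingertips on it, so that the lid comes down gently and shuts without slamming. Work the lid only by its lever, do not grip or lift anything, and leave the narrow bin shut and everything else where it stands.

Things in the scene. Friction and masses are not known exactly. Their poses are not given: they have to be found in the camera images.
- wide_bin: Countertop wide bin, steel box 130 deep (x) x 200 wide (y) x 170 high with a flat black lid, standing loose on the worktop. Origin: centre of the box's underside; +x points away from the lever, z up. A flat grey foot, 70 wide and 8 high, reaches out under the lever to 185 in front (-x) of the origin, so pressing the lever does not tip the bin. The two bins differ only in width and weight; which stands left and which right varies. Weighs 2.6 kg.
- wide_pad (a point): Centre of the top face of the wide bin's lever pad, a black plate 36 long x 40 wide x 8 thick. Rests about 129 mm above the worktop, 162 in front (-x) of the bin's origin and so about 97 clear of its front face; about 84 mm above the worktop when fully pressed. Its axes are not needed.
- wide_lever (a joint): Angle of the black lever on the front (-x) face of the wide bin: 0 at rest (rising 0.2 rad outward), 0.45 rad fully pressed (stop). It turns about the bin's y axis at a pivot 65 in front of the bin's origin and 105 high; the pad at its end is 100 from the pivot and goes down 45 mm from rest to stop, almost straight (under 5 mm sideways). Linked rigidly to the lid: lid angle = 2.67 x lever angle.
- wide_lid (a joint): Angle of the wide bin's lid, hinged along its far (+x) top edge: 0 shut, 1.2 rad fully open. Nothing damps it: its own weight (about 0.24 kg, varying by a quarter) shuts it and pushes the lever pad back up with 3 to 5 N near shut, 1 to 2 N when open; let go from open it slams in under half a second. Coming down over two to three seconds is gentle.
- wide_lid_edge (a point): Middle of the front (-x) edge of the wide bin's lid, on its top face, 180 mm above the worktop when shut and about 297 when open; while opening it moves up and away from the lever.
- narrow_bin: Countertop narrow bin, steel box 130 deep (x) x 120 wide (y) x 170 high with a flat black lid, standing loose on the worktop. Origin: centre of the box's underside; +x points away from the lever, z up. A flat grey foot, 70 wide and 8 high, reaches out under the lever to 185 in front (-x) of the origin, so pressing the lever does not tip the bin. The two bins differ only in width and weight; which stands left and which right varies. Weighs 2.0 kg. To be left shut.
- narrow_lid (a joint): Angle of the narrow bin's lid: 0 shut. It has the same kind of lever, in the same place on its front; leave it alone.
- tea_glass: Steel tea glass, 62 across, 85 high, standing on the saucer between the two levers, origin at its underside. Loose bystander.
- saucer: White saucer, 104 across, 12 high, origin at its underside. Loose bystander.
- dish: Small white ceramic dish, 100 across, 32 high, right of the bins. Loose bystander.
- spatula: Beech spatula, 280 long, lying along x by the dish. Loose bystander.
- mill: Black plastic mill with a toggle switch, 104 across, 192 high, on the right. Loose bystander.
- jam_jar: Glass jam jar, 68 across, 100 high, behind and between the bins. Loose bystander.
- first_jar (a point): Top of one of six glass jars, 54 across, on the chrome carousel (216 across, about 200 high with its centre knob) left of the bins. The carousel turns; leave it alone.

How it is judged:
On the way, in this order (a step that is already met when the one before it is completed fails the run):
1. the wide bin's lid is held wide open (over 1.05 rad) for 1.8 s (value of joint wide_lid above 1.05 rad), for 1.8 s.
2. on its way down the lid is still carried by fingertips on the lever (value of joint wide_lid between 0.08 and 0.7 rad and contact force between the fingers and wide_lever above 0.3 N), for 0.1 s.
At the end, for the whole second after the job is handed in: The wide bin's lid is shut (within 0.03 rad) and still, its lever back at rest (within 0.02 rad); the narrow bin's lid is shut; neither bin has moved more than 25 mm and no bystander more than 20 mm (value of joint each of wide_lid, narrow_lid below 0.03 rad and value of joint wide_lever below 0.02 rad and velocity of joint wide_lid between -0.05 and 0.05 rad/s and distance of each of wide_bin, narrow_bin from where it was at the start of the episode below 0.025 m and distance of each of tea_glass, saucer, dish, spatula, mill, jam_jar, first_jar from where it was at the start of the episode below 0.02 m); the robot touches nothing.
It fails at once if the wide bin's lid slams: it falls faster than 2 rad/s within its last 0.4 rad (value of joint wide_lid below 0.4 rad and velocity of joint wide_lid below -2 rad/s).
It fails at once if the lid is moved by hand instead of by the lever (contact force between any of the fingers, the arm and wide_lid above 1 N).
It fails at once if the narrow bin is opened (value of joint narrow_lid above 0.15 rad).
It fails at once if a bin is shifted more than 25 mm or lifted more than 10 mm (distance of any of wide_bin, narrow_bin from where it was at the start of the episode above 0.025 m or height (world z) of any of wide_bin, narrow_bin above 0.01 m).
It fails at once if a bystander is lifted, carried or pushed more than 20 mm (distance of any of tea_glass, saucer, dish, spatula, mill, jam_jar, first_jar from where it was at the start of the episode above 0.02 m).
It also fails if it takes over 40 s, if anything falls off the work surface, if the arm or the gripper's body presses on something with over 40 N, if the wrist force passes 120 N, or if a joint passes its speed limit or range.

## Working session

There is one attempt and no reset: what is moved stays moved. The work goes in short steps, Python scripts to look and compute and a tool call to move; the robot and the scene stay as the last step left them, time stands still between calls to the robot, and variables do not carry over. Pictures are saved under pics/ and viewed, about 8 in all and at most 12, crops included, and the job is handed in when it is done.

Besides the shell and the picture viewer there is one more tool, called after "Request:" by a JSON object that holds its "api" and its "payload", one argument or row to a line. send_rows: Moves the arm, as the interface text tells. Its arguments: {"type":"object","properties":{"translation":{"type":"array"},"rotation":{"type":"array"},"grip":{"type":"array"},"squeeze":{"type":"number"}},"required":["translation","rotation","grip"]}

```bash
mkdir -p pics
cat > h.py <<'E'
import numpy as np,cv2
from scipy.spatial.transform import Rotation as R
from plant import ctrl,eyes,ticket
def cam(n):
    s=ctrl.get_state();c=eyes.read_camera(n)
    if 'hand_eye' in c:
        T=np.eye(4);T[:3,:3]=R.from_quat(s['tcp_rot']).as_matrix();T[:3,3]=s['eef_pos'];T=T@np.array(c['hand_eye'])
        c['R'],c['t']=T[:3,:3],T[:3,3]
    else:
        c['t']=np.array(c['xyz']);o=np.array(c['orientation']);c['R']=R.from_quat(o).as_matrix() if o.size==4 else o
    return c
def onplane(c,uv,z):
    p=cv2.undistortPoints(np.array([[uv]],float),np.array(c['mtx']),np.array(c['dist_coeffs']))[0,0]
    d=c['R']@np.array([p[0],p[1],1]);return c['t']+d*(z-c['t'][2])/d[2]
def proj(c,P):
    Rt=c['R'].T;return cv2.projectPoints(np.atleast_2d(P).astype(float),cv2.Rodrigues(Rt)[0],-Rt@c['t'],np.array(c['mtx']),np.array(c['dist_coeffs']))[0][:,0]
E
python3 - <<'E'
from h import *
import pickle
for n in('scene','side','wrist'):
    c=cam(n);pickle.dump(c,open(n+'.pkl','wb'));cv2.imwrite(f'pics/{n}0.png',c['image']);print(n,c['t'],c['R'][:,2])
s=ctrl.get_state();print(s)
E
```

```text
scene [1.35504345 0.84533221 1.19298065] [-0.47804774 -0.55267852 -0.68265425]
side [ 0.37331212 -0.89069112  0.97164749] [ 0.17683218  0.70866219 -0.68302876]
wrist [0.67501633 0.07669062 0.37184229] [-0.00196536 -0.30036264 -0.95382305]
{'time': 0.15, 'qpos': array([-1.49977650e-01,  2.87023712e-01,  1.57785555e+00, -1.73707060e-05,
        1.27859869e+00, -1.50041063e-01]), 'dq': array([-7.94490880e-05, -3.71464521e-03, -4.26706622e-03,  3.98890027e-04,
       -5.93764242e-04,  1.34497816e-04]), 'joint_efforts': array([ 7.91554030e-04, -4.06602967e+01, -2.93140125e+01, -8.94972595e-05,
        3.96185191e-03, -2.97825103e-06]), 'eef_pos': array([6.74415675e-01, 1.28181440e-04, 1.94415926e-01]), 'tcp_rot': array([ 7.07082272e-01,  7.07130661e-01, -5.66146394e-04, -7.53749210e-04]), 'contact_force': array([0.53968939, 0.21432543, 0.7335489 ]), 'wrist_torque': array([-0.04960392, -0.01982188,  0.02527006]), 'opening': 1.0031323463702904}
```

View pics/scene0.png

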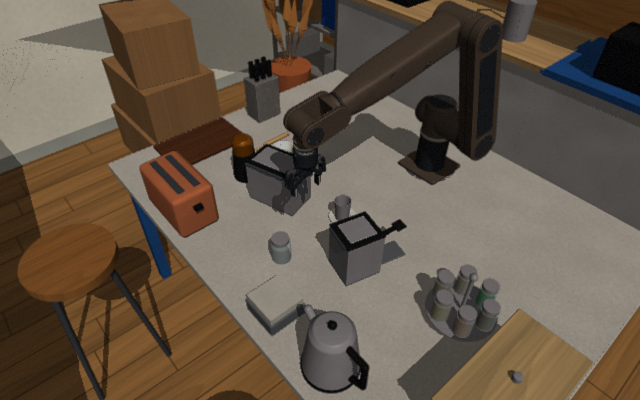

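View pics/side0.png

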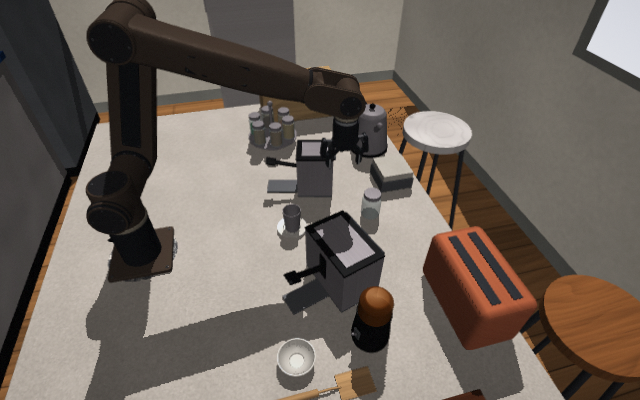

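The wide bin is the right-hand one (−y): in the side view its pad is at about (293,277). The narrow bin is behind it at about (315,165). I'll take a closer crop.

Run:
```python
import pickle,cv2
c=pickle.load(open('side.pkl','rb'))
cv2.imwrite('pics/sidecrop.png',cv2.resize(c['image'][200:320,260:400],None,fx=5,fy=5,interpolation=cv2.INTER_CUBIC))
```

```text
(no output)
```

View pics/sidecrop.png

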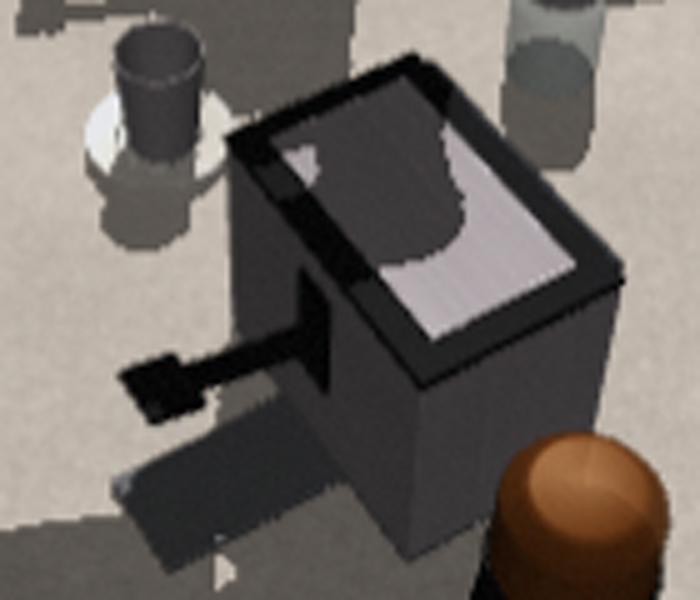

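The crop shows the lid corners at (228,133), (420,385), (622,280) and (415,55), and the pad centred at about (163,385).

Run:
```python
from h import *;import pickle
c=pickle.load(open('side.pkl','rb'))
f=lambda u,v,z:onplane(c,(260+(u+.5)/5-.5,200+(v+.5)/5-.5),z)
L=[f(*p,.18) for p in[(228,133),(420,385),(622,280),(415,55)]]
for l in L:print(l.round(4))
ctr=np.mean(L,0);a=(L[0]-L[1]);a2=L[2]-L[1]
yaw=np.arctan2(a2[1],a2[0]);yaw2=np.arctan2(-a[0],a[1]);print(ctr,np.linalg.norm(a),np.linalg.norm(a2),yaw,yaw2)
print('pad',f(163,385,.129))
for y in(yaw,yaw2):print('pad from bin',ctr[:2]-.162*np.array([np.cos(y),np.sin(y)]))
s=pickle.load(open('scene.pkl','rb'))
# glass rim centre
print('glass',f(160,55,.097))
```

```text
[ 0.5137 -0.1709  0.18  ]
[ 0.5708 -0.3633  0.18  ]
[ 0.6944 -0.3246  0.18  ]
[ 0.6357 -0.1356  0.18  ]
[ 0.60363269 -0.24858563  0.18      ] 0.20064566056054658 0.12953121771584775 0.30297782916958305 0.28872223818142034
pad [ 0.44916089 -0.29638645  0.129     ]
pad from bin [ 0.44901143 -0.29692055]
pad from bin [ 0.44833812 -0.2947115 ]
glass [ 0.49980554 -0.01653809  0.097     ]
```

Request:
{"api": "send_rows", "payload": {
  "translation": [
    [0, 0, -1],
    [-0.5, -0.4, -1],
    [-1, -0.8, -0.2],
    [-1, -0.8, 0],
    [-1, -0.8, 0]
  ],
  "rotation": [
    [0, 0, 0],
    [0, 0, 0],
    [0, 0, 0],
    [0, 0, 0],
    [0, 0, 0]
  ],
  "grip": [0, 0, 0, 0, 0],
  "squeeze": 20
}}

```text
time: 0.78
eef_pos: [0.59, -0.1057, 0.2612]
tcp_rot: [0.707, 0.707, -0.0, -0.0]
contact_force: [-0.2, -0.6, -0.1]
opening: -0.004
```

Request:
{"api": "send_rows", "payload": {
  "translation": [
    [-1, -0.8, 0],
    [-1, -0.8, 0],
    [-1, -0.8, 0],
    [-1, -0.8, 0],
    [-1, -0.8, 0]
  ],
  "rotation": [
    [0, 0, 0],
    [0, 0, 0],
    [0, 0, 0],
    [0, 0, 0],
    [0, 0, 0]
  ],
  "grip": [0, 0, 0, 0, 0]
}}

```text
time: 1.4
eef_pos: [0.4699, -0.2557, 0.2612]
tcp_rot: [0.707, 0.707, -0.0, -0.0]
contact_force: [0.5, -0.3, 0.5]
opening: 0.001
```

Request:
{"api": "send_rows", "payload": {
  "translation": [
    [-1, -0.7, 0],
    [-0.37, 0, 0],
    [0, 0, 0],
    [0, 0, 0],
    [0, 0, 0]
  ],
  "rotation": [
    [0, 0, 0],
    [0, 0, -1],
    [0, 0, -1],
    [0, 0, -1],
    [0, 0, -0.38]
  ],
  "grip": [0, 0, 0, 0, 0]
}}

```text
time: 2.02
eef_pos: [0.4498, -0.296, 0.2612]
tcp_rot: [0.595, 0.804, 0.0, -0.0]
contact_force: [-0.0, -0.9, 0.4]
opening: -0.0
```

Run:
```python
from h import *
c=cam('wrist');s=ctrl.get_state();M=R.from_quat(s['tcp_rot']).as_matrix()
print(s['time'],s['eef_pos'],s['contact_force'],s['opening']);print(M.round(3))
im=c['image'].copy()
cv2.imwrite('pics/w1.png',im)
b=np.array([.6036,-.2486]);P=[[.449,-.296,.129],[*s['eef_pos']]]
print(proj(c,P))
import pickle;pickle.dump(c,open('w1.pkl','wb'))
```

```text
2.075 [ 0.44982572 -0.29592062  0.26119132] [-0.32020761  0.88658228 -0.14665816] -0.0009649733155582277
[[-0.292  0.956 -0.   ]
 [ 0.956  0.292  0.   ]
 [ 0.001 -0.    -1.   ]]
[[318.25230328 182.49512458]
 [318.92039711 229.87887833]]
```

View pics/w1.png

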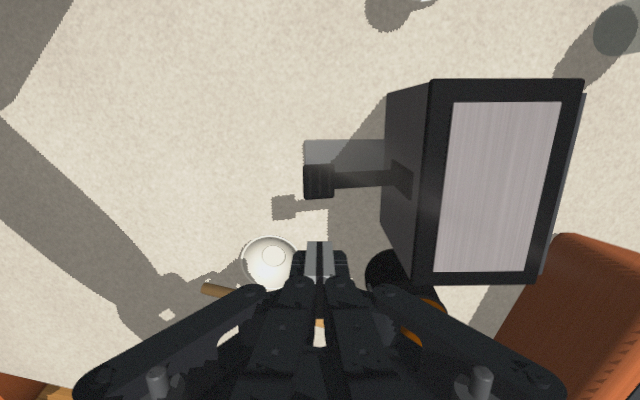

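Run:
```python
from h import *;import pickle
c=pickle.load(open('side.pkl','rb'))
p=onplane(c,(376,298),.18);print(p)
y=.298;d=p[:2]-[.449,-.296];print(d@[np.cos(y),np.sin(y)],d@[-np.sin(y),np.cos(y)])
```

```text
[ 0.62894028 -0.44152862  0.18      ]
0.12928102386437992 -0.19194660820455114
```

Request:
{"api": "send_rows", "payload": {
  "translation": [
    [0, 0, 1],
    [0, 0, 1],
    [0, 0, 1],
    [0, 0, 0.7],
    [0, 0, 0.3]
  ],
  "rotation": [
    [0, 0, 0],
    [0, 0, 0],
    [0, 0, 0],
    [0, 0, 0],
    [0, 0, 0]
  ],
  "grip": [0, 0, 0, 0, 0]
}}

```text
time: 2.7
eef_pos: [0.4493, -0.2953, 0.1399]
tcp_rot: [0.596, 0.803, 0.0, -0.001]
contact_force: [-0.1, 0.5, 0.1]
opening: 0.001
```

Request:
{"api": "send_rows", "payload": {
  "translation": [
    [0, 0, 0.2],
    [0, 0, 0.2],
    [0, 0, 0.2],
    [0, 0, 0.2],
    [0, 0, 0.2]
  ],
  "rotation": [
    [0, 0, 0],
    [0, 0, 0],
    [0, 0, 0],
    [0, 0, 0],
    [0, 0, 0]
  ],
  "grip": [0, 0, 0, 0, 0]
}}

```text
time: 3.32
eef_pos: [0.4501, -0.2961, 0.1113]
tcp_rot: [0.596, 0.803, -0.0, 0.0]
contact_force: [1.1, 0.2, 0.2]
opening: -0.002
```

Request:
{"api": "send_rows", "payload": {
  "translation": [
    [0, 0, 0.15],
    [0, 0, 0.15],
    [0, 0, 0.15],
    [0, 0, 0.1],
    [0, 0, 0]
  ],
  "rotation": [
    [0, 0, 0],
    [0, 0, 0],
    [0, 0, 0],
    [0, 0, 0],
    [0, 0, 0]
  ],
  "grip": [0, 0, 0, 0, 0]
}}

```text
time: 3.95
eef_pos: [0.4499, -0.2959, 0.0948]
tcp_rot: [0.596, 0.803, 0.0, -0.0]
contact_force: [0.1, -0.1, 0.0]
opening: 0.001
```

Run:
```python
from h import *
c=cam('side');print(ctrl.get_state()['contact_force'])
cv2.imwrite('pics/s2.png',cv2.resize(c['image'][130:330,220:430],None,fx=3,fy=3,interpolation=cv2.INTER_CUBIC))
```

```text
[ 0.27886371 -0.41376335 -0.00831578]
```

View pics/s2.png

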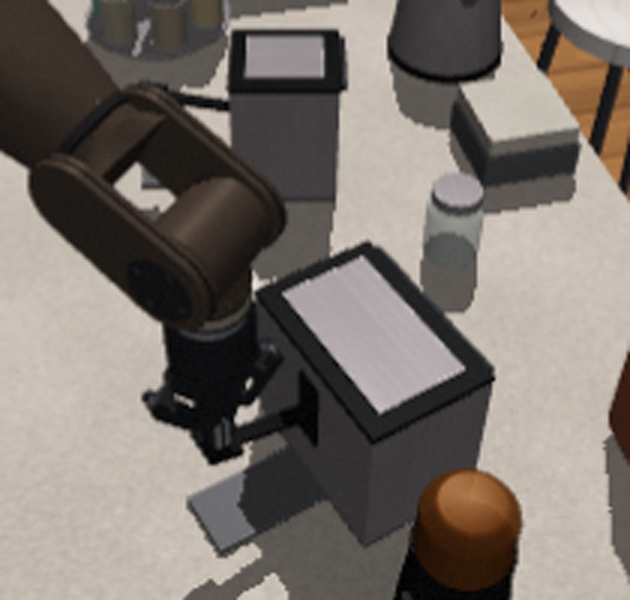

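The lid is still shut and there's no force, although the TCP reads 0.095. The fingertips at about (215,455) may have missed the pad, so I'll check before going further.

Run:
```python
from h import *;import pickle
c=cam('wrist');s=ctrl.get_state();print(s['eef_pos'],s['contact_force'],s['time'])
print(proj(c,[[.449,-.296,.129],s['eef_pos']]))
c2=pickle.load(open('side.pkl','rb'))
q=proj(c2,[[.449,-.296,.129],s['eef_pos']]);print((q-[220,130])*3)
cv2.imwrite('pics/w3.png',cv2.resize(c['image'][100:300,200:440],None,fx=3,fy=3,interpolation=cv2.INTER_CUBIC))
```

```text
[ 0.45004658 -0.29612719  0.09513564] [ 0.27561518 -0.1162187  -0.32345416] 4.05
[[317.11252575 253.50463201]
 [318.86500014 230.05106111]]
[[216.34166203 439.48716253]
 [219.1878476  461.06194743]]
```

View pics/w3.png

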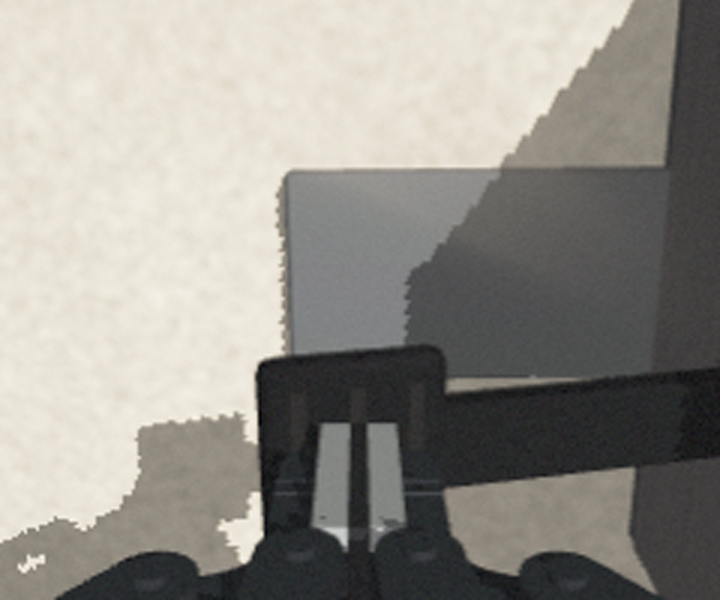

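Run:
```python
from h import *
c=eyes.read_camera('wrist');H=np.array(c['hand_eye']);print(H.round(4),c['mtx'])
c['R'],c['t']=H[:3,:3],H[:3,3]
for x in(0,.011):
  for h in(0,-.01,-.02,-.03,-.04):
    q=proj(c,[[x,0,h],[x,.011,h],[x,-.011,h]]);print(x,h,((q-[200,100])*3).round(0).tolist())
```

```text
[[-3.000e-04 -9.537e-01 -3.008e-01  7.660e-02]
 [ 1.000e+00 -5.000e-04  3.000e-04  1.000e-04]
 [-5.000e-04 -3.008e-01  9.537e-01 -1.775e-01]
 [ 0.000e+00  0.000e+00  0.000e+00  1.000e+00]] [[286.36335009   0.         319.1171761 ]
 [  0.         286.36335009 200.70542369]
 [  0.           0.           1.        ]]
0 0 [[356.0, 390.0], [406.0, 390.0], [307.0, 390.0]]
0 -0.01 [[356.0, 408.0], [408.0, 408.0], [305.0, 408.0]]
0 -0.02 [[356.0, 429.0], [411.0, 429.0], [302.0, 429.0]]
0 -0.03 [[356.0, 452.0], [414.0, 452.0], [299.0, 452.0]]
0 -0.04 [[356.0, 478.0], [418.0, 478.0], [295.0, 478.0]]
0.011 0 [[356.0, 344.0], [406.0, 344.0], [306.0, 344.0]]
0.011 -0.01 [[356.0, 360.0], [409.0, 360.0], [304.0, 360.0]]
0.011 -0.02 [[356.0, 379.0], [412.0, 379.0], [301.0, 379.0]]
0.011 -0.03 [[356.0, 399.0], [415.0, 399.0], [297.0, 399.0]]
0.011 -0.04 [[356.0, 422.0], [419.0, 422.0], [294.0, 423.0]]
```

The geometry from the wrist view puts the real fingertips about 35–40 mm short of the nominal TCP. They're just above the pad, not through it. I'll keep lowering slowly and watch the force.

Request:
{"api": "send_rows", "payload": {
  "translation": [
    [0, 0, 0.1],
    [0, 0, 0.1],
    [0, 0, 0.1],
    [0, 0, 0.1],
    [0, 0, 0]
  ],
  "rotation": [
    [0, 0, 0],
    [0, 0, 0],
    [0, 0, 0],
    [0, 0, 0],
    [0, 0, 0]
  ],
  "grip": [0, 0, 0, 0, 0]
}}

```text
time: 4.72
eef_pos: [0.4498, -0.2969, 0.0836]
tcp_rot: [0.595, 0.803, -0.001, 0.0]
contact_force: [-3.8, -0.9, 4.8]
opening: 0.002
```

Run:
```python
from h import *
a=cam('side');c=cam('wrist');s=ctrl.get_state();print(s['contact_force'],s['eef_pos'],s['opening'])
A=cv2.resize(a['image'][180:310,240:400],None,fx=2.5,fy=2.5,interpolation=cv2.INTER_CUBIC)
B=cv2.resize(c['image'][170:300,240:400],None,fx=2.5,fy=2.5,interpolation=cv2.INTER_CUBIC)
cv2.imwrite('pics/sw4.png',np.hstack([A,B]))
```

```text
[-1.5385937  -1.62691882  4.99613279] [ 0.45001576 -0.29677414  0.08367487] -0.002563446706799091
```

View pics/sw4.png

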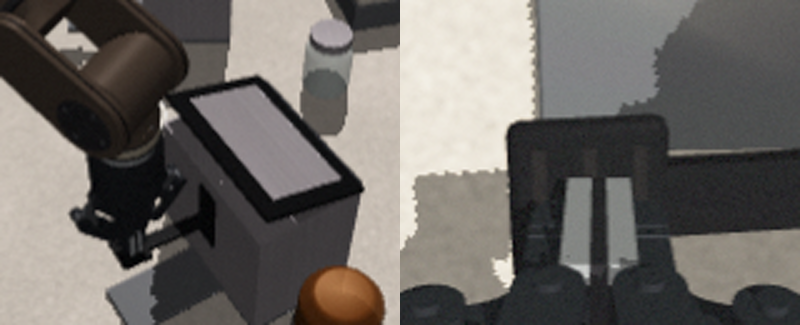

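Contact confirmed: about 5 N upward, and the lid has cracked open. Tip offset is about 40 mm, so I expect the stop near TCP z ≈ 0.045. Pressing on.

Request:
{"api": "send_rows", "payload": {
  "translation": [
    [0, 0, 0.15],
    [0, 0, 0.15],
    [0, 0, 0.15],
    [0, 0, 0.15],
    [0, 0, 0.15]
  ],
  "rotation": [
    [0, 0, 0],
    [0, 0, 0],
    [0, 0, 0],
    [0, 0, 0],
    [0, 0, 0]
  ],
  "grip": [0, 0, 0, 0, 0]
}}

```text
time: 5.45
eef_pos: [0.4505, -0.2963, 0.0602]
tcp_rot: [0.596, 0.803, 0.0, 0.001]
contact_force: [0.1, -2.5, 2.5]
opening: 0.001
```

Request:
{"api": "send_rows", "payload": {
  "translation": [
    [0, 0, 0.1],
    [0, 0, 0.1],
    [0, 0, 0.1],
    [0, 0, 0.05],
    [0, 0, 0]
  ],
  "rotation": [
    [0, 0, 0],
    [0, 0, 0],
    [0, 0, 0],
    [0, 0, 0],
    [0, 0, 0]
  ],
  "grip": [0, 0, 0, 0, 0]
}}

```text
time: 6.08
eef_pos: [0.4498, -0.2953, 0.0501]
tcp_rot: [0.596, 0.803, 0.0, -0.001]
contact_force: [-1.2, 0.8, 5.1]
opening: 0.002
```

Request:
{"api": "send_rows", "payload": {
  "translation": [
    [0, 0, 0.05],
    [0, 0, 0.05],
    [0, 0, 0]
  ],
  "rotation": [
    [0, 0, 0],
    [0, 0, 0],
    [0, 0, 0]
  ],
  "grip": [0, 0, 0]
}}

```text
time: 6.45
eef_pos: [0.4501, -0.2954, 0.0496]
tcp_rot: [0.595, 0.803, 0.0, -0.001]
contact_force: [-4.5, 5.2, 16.7]
opening: -0.001
```

Run:
```python
from h import *
a=cam('side');c=cam('wrist');s=ctrl.get_state();print(s['time'],s['contact_force'],s['eef_pos'],s['opening'])
A=cv2.resize(a['image'][150:310,240:400],None,fx=2.5,fy=2.5,interpolation=cv2.INTER_CUBIC)
B=cv2.resize(c['image'][140:300,240:400],None,fx=2.5,fy=2.5,interpolation=cv2.INTER_CUBIC)
cv2.imwrite('pics/sw5.png',np.hstack([A,B]))
```

```text
6.55 [-4.11799209  5.04179126 17.20567277] [ 0.45005557 -0.29544596  0.04965651] -0.002290916925047261
```

View pics/sw5.png

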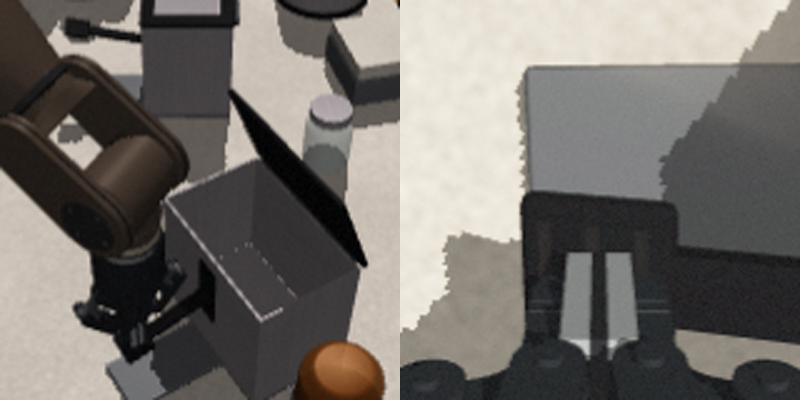

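The lid is wide open and the lever is at its stop (17 N). Holding for a little over 2 s.

Request:
{"api": "send_rows", "payload": {
  "translation": [
    [0, 0, 0],
    [0, 0, 0],
    [0, 0, 0],
    [0, 0, 0],
    [0, 0, 0]
  ],
  "rotation": [
    [0, 0, 0],
    [0, 0, 0],
    [0, 0, 0],
    [0, 0, 0],
    [0, 0, 0]
  ],
  "grip": [0, 0, 0, 0, 0]
}}

```text
time: 7.18
eef_pos: [0.4501, -0.2954, 0.0496]
tcp_rot: [0.595, 0.803, 0.0, -0.001]
contact_force: [-4.0, 6.3, 17.5]
opening: -0.004
```

Request:
{"api": "send_rows", "payload": {
  "translation": [
    [0, 0, 0],
    [0, 0, 0],
    [0, 0, 0],
    [0, 0, 0],
    [0, 0, 0]
  ],
  "rotation": [
    [0, 0, 0],
    [0, 0, 0],
    [0, 0, 0],
    [0, 0, 0],
    [0, 0, 0]
  ],
  "grip": [0, 0, 0, 0, 0]
}}

```text
time: 7.8
eef_pos: [0.45, -0.2954, 0.0496]
tcp_rot: [0.595, 0.803, 0.0, -0.001]
contact_force: [-4.7, 5.8, 17.5]
opening: 0.004
```

Request:
{"api": "send_rows", "payload": {
  "translation": [
    [0, 0, 0],
    [0, 0, 0],
    [0, 0, 0],
    [0, 0, 0],
    [0, 0, 0]
  ],
  "rotation": [
    [0, 0, 0],
    [0, 0, 0],
    [0, 0, 0],
    [0, 0, 0],
    [0, 0, 0]
  ],
  "grip": [0, 0, 0, 0, 0]
}}

```text
time: 8.43
eef_pos: [0.4501, -0.2954, 0.0497]
tcp_rot: [0.595, 0.803, 0.0, -0.001]
contact_force: [-5.0, 6.5, 16.4]
opening: -0.001
```

Request:
{"api": "send_rows", "payload": {
  "translation": [
    [0, 0, 0],
    [0, 0, 0],
    [0, 0, 0],
    [0, 0, 0],
    [0, 0, 0]
  ],
  "rotation": [
    [0, 0, 0],
    [0, 0, 0],
    [0, 0, 0],
    [0, 0, 0],
    [0, 0, 0]
  ],
  "grip": [0, 0, 0, 0, 0]
}}

```text
time: 9.05
eef_pos: [0.45, -0.2954, 0.0496]
tcp_rot: [0.595, 0.803, 0.0, -0.001]
contact_force: [-3.7, 5.6, 17.9]
opening: -0.001
```

Request:
{"api": "send_rows", "payload": {
  "translation": [
    [0, 0, -0.06],
    [0, 0, -0.06],
    [0, 0, -0.06],
    [0, 0, -0.06],
    [0, 0, -0.06]
  ],
  "rotation": [
    [0, 0, 0],
    [0, 0, 0],
    [0, 0, 0],
    [0, 0, 0],
    [0, 0, 0]
  ],
  "grip": [0, 0, 0, 0, 0]
}}

```text
time: 9.68
eef_pos: [0.4494, -0.2959, 0.0556]
tcp_rot: [0.595, 0.803, -0.0, -0.001]
contact_force: [-1.4, -0.3, 1.7]
opening: 0.001
```

Request:
{"api": "send_rows", "payload": {
  "translation": [
    [0, 0, -0.06],
    [0, 0, -0.06],
    [0, 0, -0.06],
    [0, 0, -0.06],
    [0, 0, -0.06]
  ],
  "rotation": [
    [0, 0, 0],
    [0, 0, 0],
    [0, 0, 0],
    [0, 0, 0],
    [0, 0, 0]
  ],
  "grip": [0, 0, 0, 0, 0]
}}

```text
time: 10.3
eef_pos: [0.45, -0.2963, 0.0654]
tcp_rot: [0.595, 0.803, -0.0, 0.0]
contact_force: [-3.2, -0.3, 1.9]
opening: -0.003
```

Request:
{"api": "send_rows", "payload": {
  "translation": [
    [0, 0, -0.06],
    [0, 0, -0.06],
    [0, 0, -0.06],
    [0, 0, -0.06],
    [0, 0, -0.06]
  ],
  "rotation": [
    [0, 0, 0],
    [0, 0, 0],
    [0, 0, 0],
    [0, 0, 0],
    [0, 0, 0]
  ],
  "grip": [0, 0, 0, 0, 0]
}}

```text
time: 10.92
eef_pos: [0.4502, -0.2962, 0.0744]
tcp_rot: [0.596, 0.803, 0.0, 0.0]
contact_force: [-2.0, -0.5, 3.7]
opening: 0.002
```

Request:
{"api": "send_rows", "payload": {
  "translation": [
    [0, 0, -0.06],
    [0, 0, -0.06],
    [0, 0, -0.06],
    [0, 0, -0.06],
    [0, 0, -0.06]
  ],
  "rotation": [
    [0, 0, 0],
    [0, 0, 0],
    [0, 0, 0],
    [0, 0, 0],
    [0, 0, 0]
  ],
  "grip": [0, 0, 0, 0, 0]
}}

```text
time: 11.55
eef_pos: [0.4509, -0.296, 0.0835]
tcp_rot: [0.596, 0.803, 0.001, 0.001]
contact_force: [2.6, 1.0, 3.6]
opening: -0.004
```

Request:
{"api": "send_rows", "payload": {
  "translation": [
    [0, 0, -0.06],
    [0, 0, -0.06],
    [0, 0, -0.06],
    [0, 0, -0.06],
    [0, 0, -0.06]
  ],
  "rotation": [
    [0, 0, 0],
    [0, 0, 0],
    [0, 0, 0],
    [0, 0, 0],
    [0, 0, 0]
  ],
  "grip": [0, 0, 0, 0, 0]
}}

```text
time: 12.18
eef_pos: [0.4501, -0.296, 0.0921]
tcp_rot: [0.596, 0.803, 0.0, 0.0]
contact_force: [3.1, 1.5, 2.8]
opening: -0.005
```

Request:
{"api": "send_rows", "payload": {
  "translation": [
    [0, 0, -0.06],
    [0, 0, -0.06],
    [0, 0, -0.06],
    [0, 0, -0.06],
    [0, 0, -0.06]
  ],
  "rotation": [
    [0, 0, 0],
    [0, 0, 0],
    [0, 0, 0],
    [0, 0, 0],
    [0, 0, 0]
  ],
  "grip": [0, 0, 0, 0, 0]
}}

```text
time: 12.8
eef_pos: [0.4495, -0.2959, 0.1007]
tcp_rot: [0.596, 0.803, -0.0, -0.001]
contact_force: [0.5, 0.1, 0.8]
opening: 0.002
```

Contact is released. I'll retreat straight up and look.

Request:
{"api": "send_rows", "payload": {
  "translation": [
    [0, 0, -0.2],
    [0, 0, -0.7],
    [0, 0, -1],
    [0, 0, -1],
    [0, 0, -1]
  ],
  "rotation": [
    [0, 0, 0],
    [0, 0, 0],
    [0, 0, 0],
    [0, 0, 0],
    [0, 0, 0]
  ],
  "grip": [0, 0, 0, 0, 0]
}}

```text
time: 13.42
eef_pos: [0.4499, -0.296, 0.2194]
tcp_rot: [0.596, 0.803, -0.0, 0.0]
contact_force: [-0.1, -0.5, 0.4]
opening: -0.005
```

Request:
{"api": "send_rows", "payload": {
  "translation": [
    [0, 0, -0.8],
    [0, 0, 0],
    [0, 0, 0],
    [0, 0, 0],
    [0, 0, 0]
  ],
  "rotation": [
    [0, 0, 0],
    [0, 0, 0],
    [0, 0, 0],
    [0, 0, 0],
    [0, 0, 0]
  ],
  "grip": [0, 0, 0, 0, 0]
}}

```text
time: 14.05
eef_pos: [0.4496, -0.2957, 0.2408]
tcp_rot: [0.596, 0.803, 0.0, -0.001]
contact_force: [-0.3, -0.5, -0.8]
opening: -0.003
```

Run:
```python
from h import *;import pickle
a=cam('side');s=ctrl.get_state();print(s['time'],s['contact_force'],s['eef_pos'],s['dq'].round(3))
o=pickle.load(open('side.pkl','rb'))
f=lambda i:cv2.resize(i[120:400,220:420],None,fx=2,fy=2,interpolation=cv2.INTER_CUBIC)
cv2.imwrite('pics/end.png',np.hstack([f(o['image']),f(a['image'])]))
```

```text
14.1 [ 0.07015134 -0.20893269  0.25820358] [ 0.44970094 -0.29581523  0.24107748] [-0.    -0.003 -0.007  0.001  0.002 -0.   ]
```

View pics/end.png

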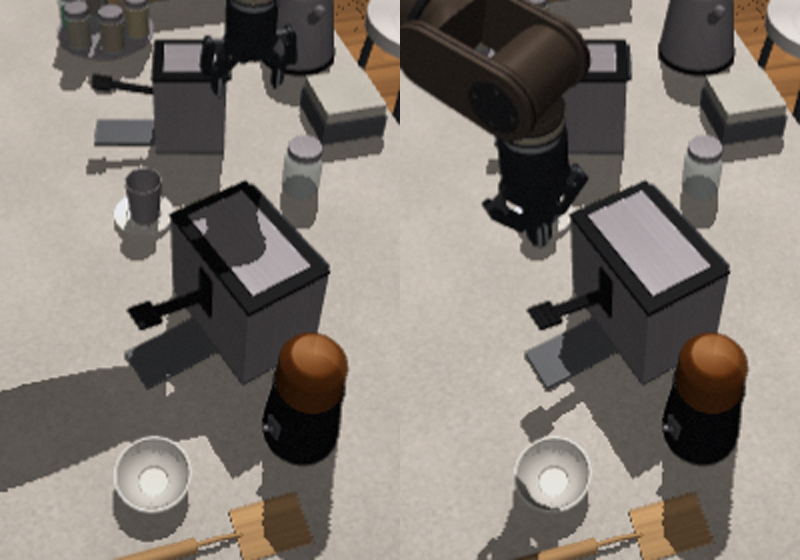

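The lid is shut, the lever is back at rest at (543,313), and the wide bin and the bystanders in view are where they were. Handing in.

```bash
python3 -c "
from plant import ticket;print(ticket.sign_off())"
```

```text
the job is handed in; nothing more can be done
None
```

I opened the wide bin (the right-hand one) by its lever and held the lid wide open for at least 2.5 s, with about 17 N against the stop. I then eased the lever up over about 3 s, keeping the fingertips on it until the lid was down. The job is handed in; no verdict was reported.

- **Final checks:** The last side picture shows the lid shut and the lever at rest. The wide bin and the dish, mill, spatula and jam jar look unmoved beside the starting picture. The fingers are clear of everything and the force reads about zero.
- **Not seen at the end:** The arm hid the glass, saucer, narrow bin's lever and carousel in that picture. The arm never worked near them, but I did not check them directly.
- **Disagreement:** The closed fingertips touched the lever about 40 mm above the stated tool point: contact came at z ≈ 0.09 instead of 0.129. My first press therefore stopped above the pad. I corrected for this using the wrist picture and the force reading.

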